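# Fetch the doming block from behind the jars

### The job

The brass doming block on the wooden stand is hemmed in by three jars. Move all three jars over to the blue felt board and stand them there, then set the doming block, dimpled top still up, in the middle of the steel bench plate, and only then put each jar back upright on the very spot of the stand where it stood at the start. Never tip a jar over, and leave the pliers and the small white bowl where they are.

Things in the scene. Friction and masses are not known exactly. Their poses are not given: they have to be found in the camera images.
- jar_red_mid (a point): a closed cylindrical jar standing upright, 44 mm in diameter from foot to lid and 100 mm tall, about 0.2 kg: white body, red lid. The point is at its centre, 50 mm above its foot; z is its axis, up. It starts on one of the three cork discs of the stand (which one changes)
- jar_black_mid (a point): a closed cylindrical jar standing upright, 44 mm in diameter from foot to lid and 100 mm tall, about 0.2 kg: amber brown glass with a paper label, black lid. The point is at its centre, 50 mm above its foot; z is its axis, up. It starts on one of the three cork discs of the stand (which one changes)
- jar_green_mid (a point): a closed cylindrical jar standing upright, 44 mm in diameter from foot to lid and 100 mm tall, about 0.2 kg: aluminium body with a green band, green lid. The point is at its centre, 50 mm above its foot; z is its axis, up. It starts on one of the three cork discs of the stand (which one changes)
- block_mid (a point): the doming block: a brass cube of 40 mm edge, 0.5 kg, with dark round dimples in its top and sides. The point is at its centre, 20 mm above its underside; axes square to its faces, z up. It starts on the stand between the jars: the gap to each jar is about 5 to 12 mm, too narrow for a finger, and the jars are 60 mm taller than it
- stand: fixed light wooden board, top 10 mm above the table. Origin: on the table under the start place of the block; z up, x away from the robot (turned up to 0.3 rad). It spans x -85 to 40, y -88 to 88 mm; a rail 22 mm high, 6 mm thick along its far edge (x 40 to 46). Flush cork discs (diameter 52) at (x, y) = (-54, 0), (0, 54), (0, -54) mm are the jar places, jars start within 3 mm of them
- felt_board: fixed board with a blue felt top, the side area: 250 mm along its x by 110 mm along its y, its flat top 12 mm above the table, no rim. Origin: centre of its underside, on the table; z up. It lies to the robot's left or right
- bench_plate: fixed square steel bench plate, 90 by 90 mm, its flat top 18 mm above the table, on a black rubber mat 125 mm square and 4 mm thick. Origin: centre of the underside, on the table; z up. It lies on the side opposite the felt board
- pliers: loose pliers with one red and one blue handle, 150 mm long, 56 mm wide, 14 mm high, lying flat on the table between the robot and the stand: to be left alone. Origin: on the table under their middle, x along them to the jaws
- bowl: small loose white bowl, 84 mm in diameter, 35 mm high, on the table beyond the stand: to be left alone. Origin: centre of its underside
Not all that is in view belongs to the job. Of the things that look like the part that bears block_mid, the smallest one is meant.

How it is judged:
On the way, in this order (a step that is already met when the one before it is completed fails the run):
1. all three jars stand upright on the felt board (x of jar_red_mid in the frame of felt_board between -0.115 and 0.115 m and y of jar_red_mid in the frame of felt_board between -0.048 and 0.048 m and z of jar_red_mid in the frame of felt_board between 0.055 and 0.069 m and angle between each of jar_red_mid, jar_black_mid, jar_green_mid's own z axis and vertical below 0.12 rad and x of jar_black_mid in the frame of felt_board between -0.115 and 0.115 m and y of jar_black_mid in the frame of felt_board between -0.048 and 0.048 m and z of jar_black_mid in the frame of felt_board between 0.055 and 0.069 m and x of jar_green_mid in the frame of felt_board between -0.115 and 0.115 m and y of jar_green_mid in the frame of felt_board between -0.048 and 0.048 m and z of jar_green_mid in the frame of felt_board between 0.055 and 0.069 m), for 0.2 s.
2. the doming block rests in the middle of the bench plate while the jars are still on the felt board (all of step 1 and horizontal distance between block_mid and bench_plate below 0.015 m and z of block_mid in the frame of bench_plate between 0.033 and 0.043 m and angle between block_mid's own z axis and vertical below 0.1 rad), for 0.2 s.
3. every jar stands again where it started (distance of each of jar_red_mid, jar_black_mid, jar_green_mid from where it was at the start of the episode below 0.015 m and angle between each of jar_red_mid, jar_black_mid, jar_green_mid's own z axis and vertical below 0.1 rad), for 0.2 s.
At the end, for the whole second after the job is handed in: The doming block rests upright on the bench plate, its centre within 15 mm of the plate's centre; each jar stands upright on the stand within 15 mm of the place where it started; pliers and bowl within 30 mm of where they were; all released and at rest (all of step 3 and horizontal distance between block_mid and bench_plate below 0.015 m and z of block_mid in the frame of bench_plate between 0.033 and 0.043 m and angle between block_mid's own z axis and vertical below 0.1 rad and linear speed of each of jar_red, jar_black, jar_green, doming_block below 0.02 m/s and distance of each of pliers, bowl from where it was at the start of the episode below 0.03 m); the robot touches nothing.
It fails at once if a jar is tipped over (more than 35 degrees) (angle between any of jar_red_mid, jar_black_mid, jar_green_mid's own z axis and vertical above 0.61 rad).
It fails at once if the pliers or the bowl are moved by more than 30 mm (distance of any of pliers, bowl from where it was at the start of the episode above 0.03 m).
It also fails if it takes over 141 s, if anything falls off the work surface, if the arm or the gripper's body presses on something with over 40 N, if the wrist force passes 120 N, or if a joint passes its speed limit or range.

### The arm

A 6-joint arm with a two-finger parallel gripper is mounted at the origin on the work surface. World frame = base frame: x ahead of the robot, y to its left, z up, the work surface at z = 0. Lengths are in m, angles in rad, forces in N, time in s.
With the tool pointing down it reaches from about 0.4 to 0.825 m from the base axis. Payload 7 kg.
Tool frame: the origin (TCP) lies at the very end of the fingers, on their centre line; the grasp point (between the pads) lies 19 mm behind it (bot.hold_point_z is the distance from the TCP to the grasp point, in m); z points along the fingers, y is the line along which they close (so a half turn about z gives the same grasp; the last joint's range is limited). The gripper opens to 88 mm and grips with 3 to 60 N. Pads are 19 mm wide; open, the fingers measure 130 mm over their backs; the gripper's body (78 mm by 193 mm) begins 47 mm behind the grasp point.
Start: joints at [-0.873, 0.359, 0.012, 0, -1.224, -0.288], TCP at [0.269, -0.619, 0.227] pointing down, gripper open.
Joint ranges: [-3.07, 3.07], [-1.43, 2.12], [-1.02, 1.25], [-3.03, 1.67], [-3.05, -0], [-3.03, 3.03]. Speed limits (rad/s): [2.39, 2.39, 3.01, 3.14, 3.14, 3.14].

### API

Orientations are given as a 3x3 rotation matrix whose columns are the frame's x, y, z axes.
In Python, from rig import readout, viewer, ticket, bot gives the robot as it stands.
- The arm moves only by the tool send_rows, never from a script. Its argument "moves" is a list of rows, each a list of 7 numbers: the closure, from 0 (fully open) to 1 (shut), then the shift along the tool's x, y, z in mm, then the turn, a rotation vector about the tool's x, y, z in rad. A call has exactly 10 rows; each row is the pose to reach, as a shift and turn from the pose commanded when the call began, along the tool's axes at that moment; what a row does not reach only later rows make up. A row lasts 1/8 s, in which the tool goes at most 62.5 mm and 10.7 degrees, less where a joint would pass 70% of its speed; a pose out of reach is approached as far as the arm can. A call with a gripper value outside its range is refused whole. The fingers move at their own pace and stop on an object; "squeeze" is the grip in N (left out, the last holds). Time passes only in rows, so rows that repeat a pose let the fingers close, or fill a call up. It gives the time, the measured TCP pose, the force, the opening and the grip force at its end, in the units of the state.
- readout.state(): the state, without advancing time (a new reading comes with each control period).
- viewer.capture(name): name is "scene" or "top" or "wrist"; returns (picture, depth): 400x640x3 uint8, red, green, blue; 400x640 float32, m along the optical axis (not along the pixel's ray), 0 where there is no reading.
- viewer.camera_model(name): a dict with "vertical_fov" (degrees; the focal length in pixels is half the picture's height over the tangent of half this angle, whatever the lens; pixels are square), "cx", "cy" (the principal point, pixels), "view" (4x4, takes a point from world to camera coordinates); the wrist camera has in their place "T_tool_cam" (4x4, takes a point from camera to tool coordinates, whose origin is the TCP and whose axes are the flange's). Camera axes: x right, y down, z forward; pixel columns grow to the right and rows downward; lengths in m; the calibration is good to about 2 mm. A picture is of the moment at which its call begins: read the wrist's pose just before it. camera_model takes no time and is no camera call.
- ticket.job_done(): hands the job in; it is judged then, once.
The state is a dict: "t": time; "joint_positions": joint angles; "joint_vel": joint speeds; "effort": joint torques, N m; "ee_pos": TCP position; "ee_rot": TCP orientation; "contact_force": force on the tool from outside, world axes, zero at the start; "torque": the same for the moment, N m; "gripper_width": finger opening in m; "gripper_force": force on a finger pad.
Only numpy, scipy, OpenCV 4.12 (cv2) and the standard library are available. Lean on these libraries where they do the work, as an engineer would, in place of code of your own. Each camera call takes 0.05 s, during which the arm holds its last target. There are 200 camera calls.

## Working session

There is one attempt and no reset: what is moved stays moved. The work goes in short steps, Python scripts to look and compute and a tool call to move; the robot and the scene stay as the last step left them, time stands still between calls to the robot, and variables do not carry over. Pictures are saved under pics/ and viewed, at most 14 in all, crops included, and the job is handed in when it is done.

Besides the shell and the picture viewer there is one more tool, called after "Emit:" as name(argument=value, ...) on one line, values as JSON. send_rows: Moves the arm, as the interface text tells. Its arguments: {"type":"object","properties":{"moves":{"type":"array"},"squeeze":{"type":"number"}},"required":["moves"]}

```bash
ls; mkdir -p pics
cat > h.py <<'E'
import numpy as np, cv2
from rig import readout, viewer, ticket, bot
def cap(n,f=None):
    s=readout.state(); im,d=viewer.capture(n)
    if f: cv2.imwrite('pics/'+f,cv2.cvtColor(im,cv2.COLOR_RGB2BGR))
    return s,im,d
def cam(n,s=None,shape=(400,640)):
    m=viewer.camera_model(n); f=shape[0]/2/np.tan(np.radians(m['vertical_fov'])/2)
    if n=='wrist':
        T=np.eye(4);T[:3,:3]=s['ee_rot'];T[:3,3]=s['ee_pos'];P=T@m['T_tool_cam']
    else: P=np.linalg.inv(m['view'])
    return f,m['cx'],m['cy'],P
def cloud(n,s,d):
    f,cx,cy,P=cam(n,s); v,u=np.mgrid[:400,:640]
    p=np.stack([(u-cx)/f*d,(v-cy)/f*d,d],-1)
    return p@P[:3,:3].T+P[:3,3]
def ray(n,s,uv,z):
    f,cx,cy,P=cam(n,s); uv=np.atleast_2d(uv)
    r=np.c_[(uv[:,0]-cx)/f,(uv[:,1]-cy)/f,np.ones(len(uv))]@P[:3,:3].T
    return P[:3,3]+r*((z-P[2,3])/r[:,2])[:,None]
E
python3 - <<'E'
from h import *
print({k:np.round(v,3).tolist() for k,v in readout.state().items()}, bot.hold_point_z)
for n in ('scene','top','wrist'):
    print(n,viewer.camera_model(n)); s,im,d=cap(n,n+'0.png')
    print((d>0).mean())
E
```

```text
pics
{'t': 0.0, 'joint_positions': [-0.873, 0.359, 0.011, -0.0, -1.224, -0.288], 'joint_vel': [0.002, 0.0, 0.002, -0.0, 0.001, -0.001], 'effort': [0.0, -58.272, 29.305, 6.997, 0.007, -0.0], 'ee_pos': [0.269, -0.619, 0.226], 'ee_rot': [[-0.917, -0.398, -0.001], [-0.398, 0.917, 0.001], [0.0, 0.002, -1.0]], 'contact_force': [-0.035, -0.398, 0.69], 'torque': [-0.018, -0.012, -0.023], 'gripper_force': 0.0, 'gripper_width': 0.087} 0.0188
scene {'vertical_fov': 46.19220883713554, 'cx': 311.7823395844426, 'cy': 205.61997338671816, 'view': array([[ 0.83605886,  0.54861027,  0.00568762, -0.44716226],
       [ 0.44685885, -0.67490617, -0.58721277, -0.19261581],
       [-0.31831234,  0.493486  , -0.80941264,  1.37528126],
       [ 0.        ,  0.        ,  0.        ,  1.        ]])}
0.9960625
top {'vertical_fov': 45.46711630023226, 'cx': 317.00334171768617, 'cy': 198.0411513480594, 'view': array([[-0.01443965, -0.99975232, -0.01693475,  0.0307358 ],
       [-0.99410544,  0.01617402, -0.10720439,  0.54071776],
       [ 0.10745174,  0.01528693, -0.99409277,  1.04494858],
       [ 0.        ,  0.        ,  0.        ,  1.        ]])}
0.99602734375
wrist {'vertical_fov': 66.45064892975117, 'cx': 318.35102933496506, 'cy': 197.0742372889385, 'T_tool_cam': array([[ 6.10852266e-04, -9.51147259e-01, -3.08736974e-01,
         8.48710221e-02],
       [ 9.99999767e-01,  6.74843196e-04, -1.00484021e-04,
         6.88580550e-04],
       [ 3.03924147e-04, -3.08736841e-01,  9.51147450e-01,
        -1.58273774e-01],
       [ 0.00000000e+00,  0.00000000e+00,  0.00000000e+00,
         1.00000000e+00]])}
0.99578125
```

View pics/top0.png

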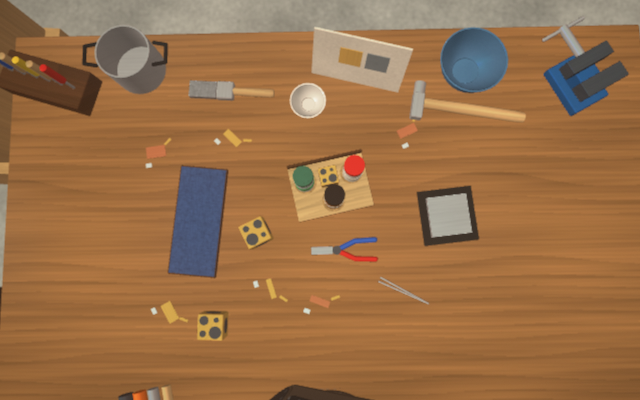

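View pics/scene0.png

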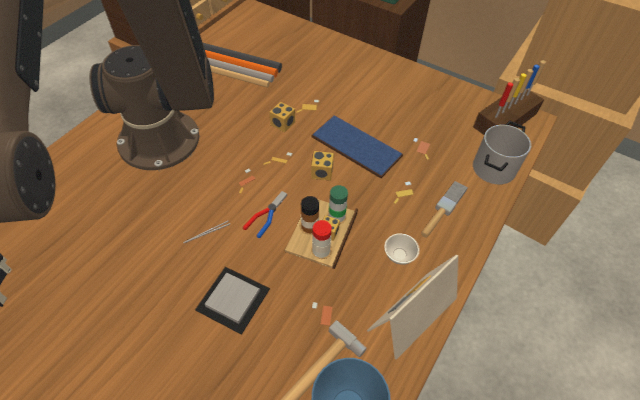

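The top view shows felt at (198,221), the plate at (448,215), and the stand at (331,186) with green (303,177), red (353,166) and black (334,195) jars around the small block at (328,175). Larger decoy blocks sit at (255,232) and (211,326).

```bash
cat > m1.py <<'E'
from h import *
s,im,d=cap('top'); X=cloud('top',s,d); hsv=cv2.cvtColor(im,cv2.COLOR_RGB2HSV)
H,S,V=[hsv[...,i].astype(int) for i in range(3)]
v,u=np.mgrid[:400,:640]
def roi(a,b,c,e): return (u>=a)&(u<b)&(v>=c)&(v<e)
def biggest(m):
    n,l,st,c=cv2.connectedComponentsWithStats(m.astype(np.uint8)); i=1+st[1:,4].argmax(); return l==i
def rep(name,m,z):
    m=biggest(m); r=cv2.minAreaRect(np.argwhere(m)[:,::-1].astype(np.float32))
    c=cv2.boxPoints(r); w=ray('top',s,c,z); ctr=ray('top',s,[r[0]],z)[0]
    e=[w[1]-w[0],w[2]-w[1]]; L=[np.linalg.norm(a) for a in e]
    a=e[int(np.argmax(L))]; 
    print(name,m.sum(),'px',np.round(r[0],1),'ctr',np.round(ctr,4),'L',np.round(L,4),'long axis ang',round(float(np.arctan2(a[1],a[0])),3),'z med',round(float(np.median(X[m][:,2])),4),'depth ctr',np.round(X[m][:,:2].mean(0),4))
rep('felt',roi(150,240,150,290)&(H>100)&(H<130)&(S>80),.012)
rep('plate',roi(420,475,192,240)&(S<40)&(V>120),.018)
st=roi(270,390,140,230)
top=st&(X[...,2]>.1)
n,l,q,c=cv2.connectedComponentsWithStats(top.astype(np.uint8))
for i in range(1,n):
    if q[i,4]>100:
        m=l==i; (cc,r)=cv2.minEnclosingCircle(np.argwhere(m)[:,::-1].astype(np.float32))
        print('jar',q[i,4],np.round(cc,1),r,np.round(ray('top',s,[cc],.11)[0],4),im[m].mean(0).astype(int),X[m].mean(0).round(4), 'ray centroid',ray('top',s,[c[i]],.11)[0].round(4))
m=st&(X[...,2]>.004)&(X[...,2]<.016); rep('stand',m,.01)
m=st&(X[...,2]>.042)&(X[...,2]<.058)&roi(316,341,160,190); rep('block',m,.05)
E
python3 m1.py
```

```text
felt 4579 px [197.1 220.9] ctr [0.4949 0.2974 0.012 ] L [0.2416 0.1021] long axis ang -0.1 z med 0.0121 depth ctr [0.4944 0.296 ]
plate 1641 px [448.8 214.8] ctr [ 0.4995 -0.274   0.018 ] L [0.0938 0.0908] long axis ang -1.466 z med 0.0177 depth ctr [ 0.4996 -0.2739]
jar 343 [354.5 165.5] 10.606701850891113 [ 0.5996 -0.0583  0.11  ] [221  59  45] [ 0.5997 -0.0584  0.1102] ray centroid [ 0.5997 -0.0584  0.11  ]
jar 347 [303.5 176. ] 11.011457443237305 [0.5792 0.0488 0.11  ] [ 84 114  83] [0.5779 0.0496 0.1159] ray centroid [0.5789 0.0498 0.11  ]
jar 347 [334.7 194.9] 10.521846771240234 [ 0.5385 -0.0157  0.11  ] [69 54 42] [ 0.5376 -0.0155  0.1187] ray centroid [ 0.5387 -0.0157  0.11  ]
stand 2512 px [329.7 188. ] ctr [ 0.5659 -0.0068  0.01  ] L [0.1857 0.1308] long axis ang -1.367 z med 0.01 depth ctr [ 0.5565 -0.009 ]
block 324 px [328.6 175.6] ctr [ 0.5886 -0.0044  0.05  ] L [0.0397 0.0409] long axis ang -2.965 z med 0.05 depth ctr [ 0.5887 -0.0042]
```

```bash
cat >> h.py <<'E'
YAW=0.204
def go(x,y,z,yaw=YAW,s=None):
    "shift (mm) and turn in present tool axes to reach TCP x,y,z, tool y at yaw+90deg, pointing down"
    from scipy.spatial.transform import Rotation as Ro
    s=s or readout.state(); R=np.array(s['ee_rot']); c,sn=np.cos(yaw),np.sin(yaw)
    G=np.array([[-c,-sn,0],[-sn,c,0],[0,0,-1.]])
    print('shift',(R.T@(np.array([x,y,z])-s['ee_pos'])*1000).round(1),'turn',Ro.from_matrix(R.T@G).as_rotvec().round(3))
E
python3 -c "
from h import *
go(.5385,-.0157,.23)"
```

```text
shift [-487.6  445.8   -3.6] turn [ 0.001 -0.     0.206]
```

Emit:
send_rows(moves=[[0,-50,45,0,0,0,0.02],[0,-100,90,0,0,0,0.05],[0,-150,135,0,0,0,0.07],[0,-200,180,0,0,0,0.09],[0,-250,225,0,0,0,0.11],[0,-300,270,0,0,0,0.13],[0,-350,315,0,0,0,0.15],[0,-400,360,-1,0,0,0.17],[0,-450,405,-2,0,0,0.19],[0,-488,446,-4,0,0,0.206]], squeeze=25)

```text
t: 1.45
ee_pos: [0.526, -0.0472, 0.2298]
ee_rot: [[-0.979, -0.202, 0.0], [-0.202, 0.979, 0.0], [-0.0, -0.0, -1.0]]
contact_force: [0.3, -0.9, 0.2]
gripper_width: 0.0874
gripper_force: 0.0
```

```bash
cat > m2.py <<'E'
from h import *
import sys
s,im,d=cap('wrist',sys.argv[1]); X=cloud('wrist',s,d)
print(s['t'],s['ee_pos'].round(4) if hasattr(s['ee_pos'],'round') else s['ee_pos'],np.round(s['ee_rot'],3).tolist())
m=(X[...,2]>.104)&(X[...,2]<.118)&(d>0)
n,l,q,c=cv2.connectedComponentsWithStats(m.astype(np.uint8))
for i in range(1,n):
    if q[i,4]>300:
        k=l==i; cc,r=cv2.minEnclosingCircle(X[k][:,:2].astype(np.float32)*1000)
        print(q[i,:5],'centre mm',np.round(cc,1),round(r,1),'z',X[k][:,2].mean().round(4),im[k].mean(0).astype(int))
go(.5385,-.0157,.066)
E
python3 m2.py w1.png
```

```text
1.45 [ 0.526  -0.0472  0.2298] [[-0.979, -0.202, 0.0], [-0.202, 0.979, 0.0], [-0.0, -0.0, -1.0]]
[ 326  188   44   44 1507] centre mm [539.3 -15. ] 22.0 z 0.1102 [42 39 36]
[ 273  236   42   41 1326] centre mm [600.5 -57.6] 22.2 z 0.1101 [217  56  48]
[379 239  19  38 450] centre mm [580.5  44.5] 20.9 z 0.1097 [ 78 119  89]
shift [-14.5  23.9 163.9] turn [0.001 0.002 0.001]
```

View pics/w1.png

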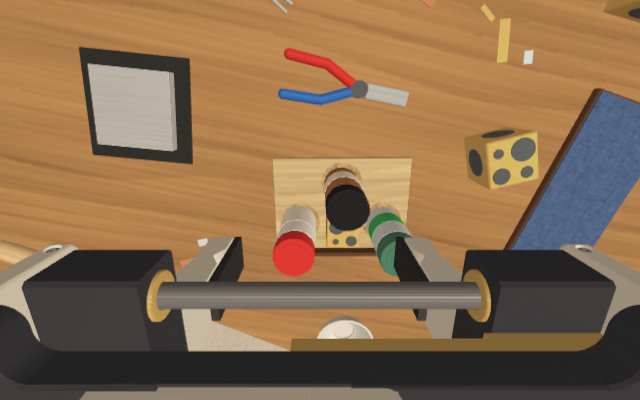

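The wrist view shows all three lids (black at 348,203) and agrees with the top camera to within 1 mm. I'll check whether the arm is still settling.

```bash
python3 -c "
from h import *
s=readout.state();print(s['t'],s['ee_pos'],s['joint_vel'])
go(.539,-.0155,.066)"
```

```text
1.5 [ 0.52879879 -0.04223295  0.22985946] [-0.08076299 -0.01181212 -0.02675967  0.00699308  0.00404123  0.17368129]
shift [-15.   24.  163.9] turn [0.001 0.002 0.001]
```

Emit:
send_rows(moves=[[0,0,0,20,0,0,0],[0,0,0,40,0,0,0],[0,0,0,60,0,0,0],[0,0,0,80,0,0,0],[0,0,0,80,0,0,0],[0,0,0,80,0,0,0],[0,0,0,80,0,0,0],[0,0,0,80,0,0,0],[0,0,0,80,0,0,0],[0,0,0,80,0,0,0]])

```text
t: 2.75
ee_pos: [0.5255, -0.0493, 0.1498]
ee_rot: [[-0.979, -0.202, 0.0], [-0.202, 0.979, 0.0], [-0.0, 0.0, -1.0]]
contact_force: [0.9, -0.0, -0.5]
gripper_width: 0.0877
gripper_force: 0.0
```

```bash
python3 -c "
from h import *
go(.539,-.0155,.066)"
```

```text
shift [-20.   30.3  83.8] turn [ 0.  0. -0.]
```

Emit:
send_rows(moves=[[0,-20,30,0,0,0,0],[0,-20,30,20,0,0,0],[0,-20,30,50,0,0,0],[0,-20,30,75,0,0,0],[0,-20,30,84,0,0,0],[0,-20,30,84,0,0,0],[1,-20,30,84,0,0,0],[1,-20,30,84,0,0,0],[1,-20,30,84,0,0,0],[1,-20,30,84,0,0,0]], squeeze=25)

```text
t: 4.0
ee_pos: [0.5391, -0.0158, 0.0659]
ee_rot: [[-0.979, -0.202, 0.001], [-0.202, 0.979, 0.0], [-0.001, 0.0, -1.0]]
contact_force: [-0.0, -0.1, -0.8]
gripper_width: 0.0532
gripper_force: 0.0
```

```bash
python3 -c "
from h import *
s=readout.state();print(s['ee_pos'],s['gripper_width'],s['gripper_force'])
# felt slots (felt x axis at -0.1)
c=np.array([.4949,.2974]);a=np.array([np.cos(-.1),np.sin(-.1)])
for k in(-.075,0,.075):
    p=c+k*a;print(k,p.round(4))
    go(p[0],p[1],.2);"
```

```text
[ 0.53912296 -0.0158455   0.06594056] 0.05321147486673041 0.0
-0.075 [0.4203 0.3049]
shift [  51.4  338.2 -134.1] turn [ 0.     0.001 -0.   ]
0 [0.4949 0.2974]
shift [ -20.2  315.7 -134. ] turn [ 0.     0.001 -0.   ]
0.075 [0.5695 0.2899]
shift [ -91.7  293.3 -134. ] turn [ 0.     0.001 -0.   ]
```

Emit:
send_rows(moves=[[1,0,0,0,0,0,0],[1,0,0,0,0,0,0],[1,0,0,0,0,0,0],[1,0,0,-15,0,0,0],[1,0,0,-50,0,0,0],[1,0,0,-90,0,0,0],[1,0,0,-134,0,0,0],[1,5,40,-134,0,0,0],[1,15,90,-134,0,0,0],[1,20,140,-134,0,0,0]])

```text
t: 5.25
ee_pos: [0.4901, 0.1181, 0.2007]
ee_rot: [[-0.98, -0.201, 0.001], [-0.201, 0.98, 0.001], [-0.001, 0.001, -1.0]]
contact_force: [0.9, 1.0, -1.2]
gripper_width: 0.0441
gripper_force: 25.0
```

Emit:
send_rows(moves=[[1,5,45,0,0,0,0],[1,10,90,0,0,0,0],[1,20,135,0,0,0,0],[1,26,170,0,0,0,0],[1,31,193,0,0,0,0],[1,31,198,0,0,0,0],[1,31,198,20,0,0,0],[1,31,198,50,0,0,0],[1,31,198,80,0,0,0],[1,31,198,100,0,0,0]])

```text
t: 6.5
ee_pos: [0.4205, 0.3037, 0.0988]
ee_rot: [[-0.979, -0.202, -0.001], [-0.202, 0.979, -0.001], [0.001, -0.001, -1.0]]
contact_force: [0.6, 0.6, -1.7]
gripper_width: 0.0435
gripper_force: 25.0
```

```bash
python3 -c "
from h import *
s=readout.state();print(s['t'],s['ee_pos'],s['gripper_width'],s['gripper_force'],s['contact_force'])
go(.4203,.3049,.069)"
```

```text
6.5 [0.42053645 0.30366392 0.09875768] 0.04351301393123109 24.999293353466783 [ 0.58685391  0.55491067 -1.73849378]
shift [-0.   1.3 29.8] turn [-0.001 -0.001 -0.001]
```

Emit:
send_rows(moves=[[1,0,1,10,0,0,0],[1,0,1,20,0,0,0],[1,0,1,27,0,0,0],[1,0,1,30,0,0,0],[1,0,1,31,0,0,0],[1,0,1,31,0,0,0],[0,0,1,31,0,0,0],[0,0,1,31,0,0,0],[0,0,1,31,0,0,0],[0,0,1,31,0,0,0]])

```text
t: 7.75
ee_pos: [0.4205, 0.3059, 0.0687]
ee_rot: [[-0.979, -0.202, 0.0], [-0.202, 0.979, 0.0], [-0.0, 0.0, -1.0]]
contact_force: [0.1, -0.3, -0.7]
gripper_width: 0.0781
gripper_force: 0.0
```

```bash
python3 -c "
from h import *
s=readout.state();print(s['t'],s['ee_pos'],s['gripper_width'],s['gripper_force'],s['contact_force'])
go(.580,.0488,.2)"; python3 m2.py w2.png
```

```text
7.75 [0.42048468 0.30587083 0.0687311 ] 0.07811445935761568 0.0 [ 0.0928057  -0.34845653 -0.65212348]
shift [-104.2 -284.  -131.3] turn [ 0.  0. -0.]
7.75 [0.4205 0.3059 0.0687] [[-0.979, -0.202, 0.0], [-0.202, 0.979, 0.0], [-0.0, 0.0, -1.0]]
[ 274  248   91   34 2298] centre mm [414.5 305.6] 20.7 z 0.1109 [40 37 37]
[190 266  45  16 615] centre mm [421.8 257.8] 9.8 z 0.1096 [132 121 105]
[403 266  45  16 615] centre mm [402.4 352. ] 9.9 z 0.1095 [129 117 102]
[ 273  310   92   29 1964] centre mm [425.8 307.6] 20.4 z 0.1124 [47 43 42]
shift [ -50.5 -338.8    2.7] turn [ 0.  0. -0.]
```

Emit:
send_rows(moves=[[0,0,0,-50,0,0,0],[0,0,0,-100,0,0,0],[0,-5,-15,-131,0,0,0],[0,-22,-60,-131,0,0,0],[0,-40,-110,-131,0,0,0],[0,-58,-160,-131,0,0,0],[0,-77,-210,-131,0,0,0],[0,-93,-255,-131,0,0,0],[0,-104,-283,-131,0,0,0],[0,-104,-283,-131,0,0,0]])

```text
t: 9.05
ee_pos: [0.5801, 0.0479, 0.1991]
ee_rot: [[-0.98, -0.2, -0.001], [-0.2, 0.98, -0.0], [0.001, -0.0, -1.0]]
contact_force: [0.2, -0.0, 0.2]
gripper_width: 0.0877
gripper_force: 0.0
```

```bash
sed -i 's/^go.*/go(.5800,.0496,.066)/' m2.py; python3 m2.py w3.png
```

```text
9.05 [0.5801 0.0479 0.1991] [[-0.98, -0.2, -0.001], [-0.2, 0.98, -0.0], [0.001, -0.0, -1.0]]
[ 167  175   53   50 2023] centre mm [600.4 -57.7] 22.2 z 0.1103 [217  55  47]
[ 296  176   51   50 1948] centre mm [579.3  50.9] 22.1 z 0.1103 [ 82 126  94]
shift [ -0.7   0.7 133.2] turn [-0.    -0.001 -0.002]
```

Emit:
send_rows(moves=[[0,0,1,40,0,0,0],[0,0,1,80,0,0,0],[0,0,1,115,0,0,0],[0,0,1,133,0,0,0],[1,0,1,133,0,0,0],[1,0,1,133,0,0,0],[1,0,1,133,0,0,0],[1,0,1,133,0,0,0],[1,0,1,133,0,0,0],[1,0,1,133,0,0,0]])

```text
t: 10.35
ee_pos: [0.5796, 0.0507, 0.0671]
ee_rot: [[-0.979, -0.202, 0.001], [-0.202, 0.979, 0.0], [-0.001, 0.0, -1.0]]
contact_force: [-0.6, 0.9, 3.3]
gripper_width: 0.0437
gripper_force: 25.0
```

```bash
python3 -c "
from h import *
s=readout.state();print(s['t'],s['ee_pos'],s['gripper_width'],s['gripper_force'])
go(.4949,.2974,.2);go(.5695,.2899,.2)"
```

```text
10.35 [0.57961535 0.05071569 0.06707227] 0.043686298214900186 24.995100326050306
shift [  33.   258.7 -132.9] turn [ 0.     0.001 -0.   ]
shift [ -38.6  236.3 -132.9] turn [ 0.     0.001 -0.   ]
```

Emit:
send_rows(moves=[[1,0,0,-20,0,0,0],[1,0,0,-60,0,0,0],[1,0,0,-105,0,0,0],[1,3,20,-133,0,0,0],[1,8,65,-133,0,0,0],[1,14,110,-133,0,0,0],[1,20,160,-133,0,0,0],[1,27,210,-133,0,0,0],[1,32,248,-133,0,0,0],[1,33,259,-133,0,0,0]])

```text
t: 11.6
ee_pos: [0.4936, 0.2994, 0.1991]
ee_rot: [[-0.979, -0.204, -0.001], [-0.204, 0.979, -0.0], [0.001, -0.0, -1.0]]
contact_force: [-0.1, 0.5, -1.9]
gripper_width: 0.0438
gripper_force: 25.0
```

Emit:
send_rows(moves=[[1,0,0,20,0,0,0],[1,0,0,60,0,0,0],[1,0,0,95,0,0,0],[1,0,0,115,0,0,0],[1,0,0,125,0,0,0],[1,0,0,130,0,0,0],[1,0,0,130,0,0,0],[0,0,0,130,0,0,0],[0,0,0,130,0,0,0],[0,0,0,130,0,0,0]])

```text
t: 12.85
ee_pos: [0.4948, 0.2979, 0.0701]
ee_rot: [[-0.979, -0.203, 0.001], [-0.203, 0.979, 0.001], [-0.001, 0.001, -1.0]]
contact_force: [0.2, -0.4, 0.2]
gripper_width: 0.068
gripper_force: 0.0
```

```bash
python3 -c "
from h import *
s=readout.state();print(s['t'],s['ee_pos'],s['gripper_width'],s['gripper_force'],s['contact_force'])
go(.6003,-.0580,.2)"
```

```text
12.85 [0.49480097 0.29788279 0.07013568] 0.06804546762565213 0.0 [ 0.22667748 -0.4039042   0.2443609 ]
shift [ -31.3 -369.8 -130. ] turn [ 0.001  0.001 -0.   ]
```

Emit:
send_rows(moves=[[0,0,0,-20,0,0,0],[0,0,0,-70,0,0,0],[0,0,-10,-120,0,0,0],[0,-5,-60,-130,0,0,0],[0,-10,-115,-130,0,0,0],[0,-14,-170,-130,0,0,0],[0,-19,-225,-130,0,0,0],[0,-24,-280,-130,0,0,0],[0,-28,-335,-130,0,0,0],[0,-31,-370,-130,0,0,0]])

```text
t: 14.1
ee_pos: [0.6001, -0.0607, 0.1998]
ee_rot: [[-0.98, -0.201, 0.0], [-0.201, 0.98, -0.0], [-0.0, -0.0, -1.0]]
contact_force: [-0.1, -0.4, 0.5]
gripper_width: 0.0874
gripper_force: 0.0
```

```bash
sed -i 's/^go.*/go(.6003,-.0577,.066)/' m2.py; python3 m2.py w4.png
```

```text
14.1 [ 0.6001 -0.0607  0.1998] [[-0.98, -0.201, 0.0], [-0.201, 0.98, -0.0], [-0.0, -0.0, -1.0]]
[ 296  177   51   50 1926] centre mm [600.5 -57.8] 22.0 z 0.1103 [215  54  46]
shift [ -0.7   5.7 133.6] turn [-0.001 -0.    -0.002]
```

Emit:
send_rows(moves=[[0,0,0,40,0,0,0],[0,0,0,80,0,0,0],[0,0,0,115,0,0,0],[0,0,0,133,0,0,0],[1,0,0,133,0,0,0],[1,0,0,133,0,0,0],[1,0,0,133,0,0,0],[1,0,0,133,0,0,0],[1,0,0,133,0,0,0],[1,0,0,133,0,0,0]])

```text
t: 15.4
ee_pos: [0.6001, -0.0584, 0.0671]
ee_rot: [[-0.979, -0.202, 0.001], [-0.202, 0.979, 0.0], [-0.001, -0.0, -1.0]]
contact_force: [-1.2, 0.3, 3.5]
gripper_width: 0.0435
gripper_force: 25.0
```

```bash
python3 -c "
from h import *
s=readout.state();print(s['t'],s['ee_pos'],s['gripper_width'],s['gripper_force'])
go(.5695,.2899,.2)"
```

```text
15.4 [ 0.60014009 -0.05843812  0.06709477] 0.04348582550251244 24.99999590090738
shift [ -40.6  347.3 -132.9] turn [-0.     0.001 -0.   ]
```

Emit:
send_rows(moves=[[1,0,0,-20,0,0,0],[1,0,0,-60,0,0,0],[1,0,0,-105,0,0,0],[1,-3,20,-133,0,0,0],[1,-9,75,-133,0,0,0],[1,-15,130,-133,0,0,0],[1,-22,185,-133,0,0,0],[1,-28,240,-133,0,0,0],[1,-34,295,-133,0,0,0],[1,-40,340,-133,0,0,0]])

```text
t: 16.65
ee_pos: [0.5692, 0.2846, 0.199]
ee_rot: [[-0.979, -0.203, -0.001], [-0.203, 0.979, -0.0], [0.001, -0.0, -1.0]]
contact_force: [0.9, -0.6, -1.8]
gripper_width: 0.0434
gripper_force: 25.0
```

Emit:
send_rows(moves=[[1,0,7,5,0,0,0],[1,0,7,40,0,0,0],[1,0,7,80,0,0,0],[1,0,7,110,0,0,0],[1,0,7,124,0,0,0],[1,0,7,130,0,0,0],[1,0,7,130,0,0,0],[0,0,7,130,0,0,0],[0,0,7,130,0,0,0],[0,0,7,130,0,0,0]])

```text
t: 17.9
ee_pos: [0.5691, 0.2898, 0.0703]
ee_rot: [[-0.979, -0.203, 0.001], [-0.203, 0.979, 0.001], [-0.001, 0.001, -1.0]]
contact_force: [0.6, -0.1, 0.4]
gripper_width: 0.0682
gripper_force: 0.0
```

```bash
python3 -c "
from h import *
s=readout.state();print(s['t'],s['ee_pos'],s['gripper_width'],s['gripper_force'],s['contact_force'])
go(.5890,-.0042,.2)"
```

```text
17.9 [0.56908627 0.28975263 0.07029533] 0.06823310987071553 0.0 [ 0.60491568 -0.1451513   0.44750268]
shift [  39.9 -291.8 -129.9] turn [ 0.001  0.001 -0.   ]
```

Emit:
send_rows(moves=[[0,0,0,-20,0,0,0],[0,0,0,-70,0,0,0],[0,0,0,-115,0,0,0],[0,5,-40,-130,0,0,0],[0,13,-95,-130,0,0,0],[0,20,-150,-130,0,0,0],[0,28,-205,-130,0,0,0],[0,35,-260,-130,0,0,0],[0,40,-292,-130,0,0,0],[0,40,-292,-130,0,0,0]])

```text
t: 19.15
ee_pos: [0.5886, -0.0068, 0.1999]
ee_rot: [[-0.98, -0.199, 0.0], [-0.199, 0.98, -0.0], [-0.0, -0.0, -1.0]]
contact_force: [0.4, 0.4, -0.3]
gripper_width: 0.0875
gripper_force: 0.0
```

```bash
cat > m3.py <<'E'
from h import *
s,im,d=cap('wrist','w5.png'); X=cloud('wrist',s,d); print(s['ee_pos'].round(4))
m=(X[...,2]>.044)&(X[...,2]<.056)&(np.hypot(X[...,0]-.5887,X[...,1]+.0042)<.04)
r=cv2.minAreaRect(X[m][:,:2].astype(np.float32)*1000); print(m.sum(),r)
go(r[0][0]/1000,r[0][1]/1000,.019)
s,im,d=cap('top','top1.png'); X=cloud('top',s,d)
m=(X[...,2]>.1)&(X[...,2]<.125)&(X[...,1]>.24)&(X[...,1]<.36)&(X[...,0]<.63)
n,l,q,c=cv2.connectedComponentsWithStats(m.astype(np.uint8))
for i in range(1,n):
    if q[i,4]>100: print(c[i].round(),X[l==i].mean(0).round(4))
E
python3 m3.py
```

```text
[ 0.5886 -0.0068  0.1999]
1418 ((589.1446533203125, -3.389791488647461), (39.827110290527344, 39.980228424072266), 11.454509735107422)
shift [ -0.8   2.1 180.9] turn [ 0.     0.    -0.002]
```

View pics/w5.png

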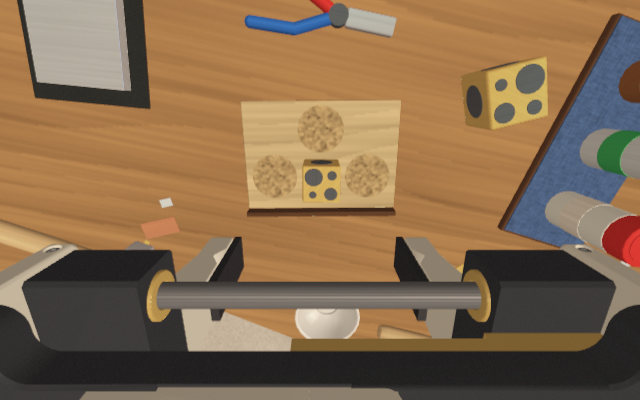

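The wrist view shows the block alone at (322,182) on the stand, with the jars upright on the felt at right.

Emit:
send_rows(moves=[[0,0,0,50,0,0,0],[0,0,0,100,0,0,0],[0,0,0,145,0,0,0],[0,0,0,170,0,0,0],[0,0,0,180,0,0,0],[0,0,0,180,0,0,0],[1,0,0,180,0,0,0],[1,0,0,180,0,0,0],[1,0,0,180,0,0,0],[1,0,0,180,0,0,0]], squeeze=40)

```text
t: 20.5
ee_pos: [0.5889, -0.0046, 0.02]
ee_rot: [[-0.979, -0.202, 0.001], [-0.202, 0.979, 0.0], [-0.001, 0.0, -1.0]]
contact_force: [0.3, -0.4, -1.1]
gripper_width: 0.0534
gripper_force: 0.0
```

Emit:
send_rows(moves=[[1,0,0,0,0,0,0],[1,0,0,0,0,0,0],[1,0,0,-15,0,0,0],[1,0,0,-50,0,0,0],[1,0,0,-90,0,0,0],[1,0,0,-100,0,0,0],[1,0,0,-100,0,0,0],[1,0,0,-100,0,0,0],[1,0,0,-100,0,0,0],[1,0,0,-100,0,0,0]])

```text
t: 21.75
ee_pos: [0.5883, -0.0047, 0.1187]
ee_rot: [[-0.979, -0.202, -0.002], [-0.202, 0.979, -0.0], [0.002, -0.0, -1.0]]
contact_force: [0.5, 0.5, -4.2]
gripper_width: 0.0393
gripper_force: 40.0
```

```bash
python3 -c "
from h import *
s=readout.state();print(s['t'],s['ee_pos'],s['gripper_width'],s['gripper_force'],s['contact_force'])
go(.4990,-.2738,.119)
s,im,d=cap('top'); X=cloud('top',s,d)
m=(np.abs(X[...,0]-.5)<.055)&(np.abs(X[...,1]+.274)<.055)&(np.abs(X[...,2]-.018)<.005)
print(cv2.minAreaRect(X[m][:,:2].astype(np.float32)*1000))
m=(X[...,2]>.1)&(X[...,2]<.125)&(X[...,1]>.24)&(X[...,1]<.36)&(X[...,0]<.63)
n,l,q,c=cv2.connectedComponentsWithStats(m.astype(np.uint8))
for i in range(1,n):
    if q[i,4]>30: print(c[i].round(),q[i,4],X[l==i].mean(0).round(4))
"
```

```text
21.75 [ 0.58834426 -0.00467849  0.11867174] 0.03929965155777821 39.981252551078796 [ 0.53022292  0.50368158 -4.17456761]
shift [ 1.419e+02 -2.455e+02 -1.000e-01] turn [-0.    -0.002 -0.   ]
((498.7305908203125, -275.20782470703125), (90.12273406982422, 91.18592071533203), 5.844359874725342)
```

```bash
python3 -c "
from h import *
s,im,d=cap('top','top2.png'); X=cloud('top',s,d)
for u,v in((180,255),(197,220),(210,185)): print(X[v,u],d[v,u])
"
```

```text
[0.42247982 0.14505212 0.63920772] 0.4571304
[0.45753346 0.13628304 0.61257674] 0.4872366
[0.4990642  0.13319769 0.5717265 ] 0.5322609
```

View pics/top2.png

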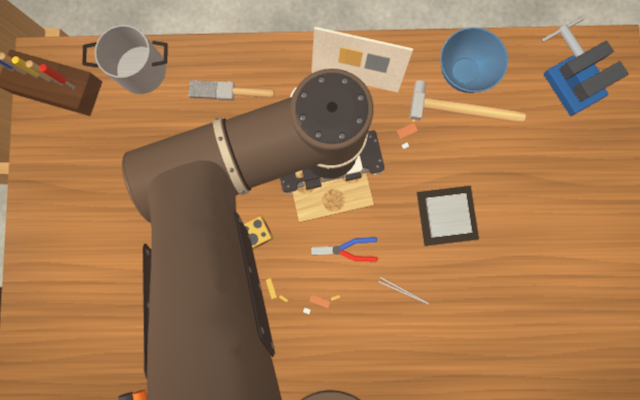

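The arm's elbow hides the felt here, but the plate is clear at (450,215).

Emit:
send_rows(moves=[[1,20,-35,0,0,0,0],[1,45,-80,0,0,0,0],[1,70,-125,0,0,0,0],[1,95,-170,0,0,0,0],[1,120,-210,0,0,0,0],[1,138,-240,0,0,0,0],[1,142,-246,0,0,0,0],[1,142,-246,0,0,0,0],[1,142,-246,20,0,0,0],[1,142,-246,40,0,0,0]])

```text
t: 23.1
ee_pos: [0.5003, -0.2732, 0.0794]
ee_rot: [[-0.979, -0.204, 0.001], [-0.204, 0.979, -0.0], [-0.001, -0.0, -1.0]]
contact_force: [0.5, 0.1, -5.3]
gripper_width: 0.0403
gripper_force: 40.0
```

```bash
python3 -c "
from h import *
s=readout.state();print(s['t'],s['ee_pos'])
go(.499,-.2745,.028)
s,im,d=cap('top','top3.png'); X=cloud('top',s,d)
m=(X[...,2]>.1)&(X[...,2]<.125)&(X[...,1]>.24)&(X[...,1]<.36)&(X[...,0]<.63)
n,l,q,c=cv2.connectedComponentsWithStats(m.astype(np.uint8))
for i in range(1,n):
    if q[i,4]>30: print(c[i].round(),q[i,4],X[l==i].mean(0).round(4))
"
```

```text
23.1 [ 0.50032922 -0.2731797   0.07944919]
shift [ 1.6 -1.  51.4] turn [-0.     0.001  0.001]
[189. 182.] 362 [0.5696 0.2877 0.1117]
[185. 218.] 367 [0.4947 0.2956 0.1119]
[180. 254.] 375 [0.4211 0.3042 0.1118]
```

Emit:
send_rows(moves=[[1,1,-1,15,0,0,0],[1,1,-1,32,0,0,0],[1,1,-1,44,0,0,0],[1,1,-1,50,0,0,0],[1,1,-1,51.5,0,0,0],[1,1,-1,51.5,0,0,0],[1,1,-1,51.5,0,0,0],[0,1,-1,51.5,0,0,0],[0,1,-1,51.5,0,0,0],[0,1,-1,51.5,0,0,0]])

```text
t: 24.4
ee_pos: [0.4991, -0.2755, 0.0286]
ee_rot: [[-0.979, -0.203, 0.001], [-0.203, 0.979, -0.0], [-0.001, -0.0, -1.0]]
contact_force: [0.1, 0.3, -0.1]
gripper_width: 0.0643
gripper_force: 0.0
```

Emit:
send_rows(moves=[[0,0,0,0,0,0,0],[0,0,0,0,0,0,0],[0,0,0,0,0,0,0],[0,0,0,-20,0,0,0],[0,0,0,-70,0,0,0],[0,0,0,-120,0,0,0],[0,0,0,-170,0,0,0],[0,0,0,-172,0,0,0],[0,0,0,-172,0,0,0],[0,0,0,-172,0,0,0]])

```text
t: 25.65
ee_pos: [0.4979, -0.2751, 0.1986]
ee_rot: [[-0.979, -0.202, -0.002], [-0.202, 0.979, 0.001], [0.002, 0.001, -1.0]]
contact_force: [0.6, 0.1, -0.2]
gripper_width: 0.0881
gripper_force: 0.0
```

```bash
cat > m4.py <<'E'
from h import *
s,im,d=cap('wrist','w6.png'); X=cloud('wrist',s,d); print(s['t'],s['ee_pos'].round(4))
b=(np.hypot(X[...,0]-.499,X[...,1]+.2745)<.08)&(X[...,1]<0)
m=b&(np.abs(X[...,2]-.058)<.005); print('block',cv2.minAreaRect(X[m][:,:2].astype(np.float32)*1000),X[m][:,2].mean(),X[m][:,2].std())
hsv=cv2.cvtColor(im,cv2.COLOR_RGB2HSV)
m=b&(np.abs(X[...,2]-.018)<.004); print('plate',cv2.minAreaRect(X[m][:,:2].astype(np.float32)*1000))
go(.5691,.2898,.2)
E
python3 m4.py
```

```text
25.65 [ 0.4979 -0.2751  0.1986]
block ((499.7877197265625, -274.3837890625), (40.22220230102539, 39.59083938598633), 11.587318420410156) 0.05811437617236602 0.001020050573823962
plate ((499.09918212890625, -274.7733154296875), (90.33431243896484, 90.12522888183594), 6.082394123077393)
shift [-183.9  538.9   -1.2] turn [ 0.001 -0.002 -0.   ]
```

View pics/w6.png

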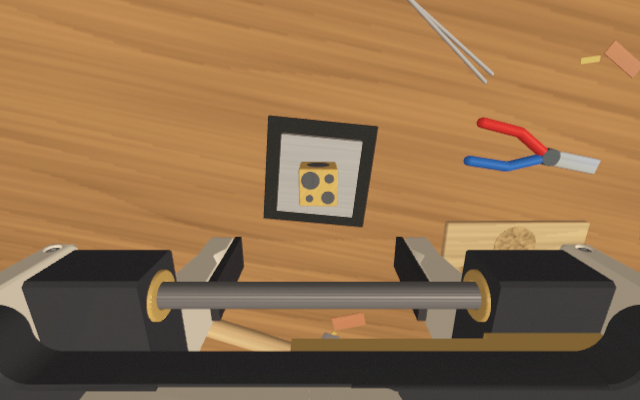

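The block is centred on the plate at (318,184), under 1 mm off. Next I return the jars, red first.

Emit:
send_rows(moves=[[0,-18,54,0,0,0,0],[0,-36,108,0,0,0,0],[0,-55,162,0,0,0,0],[0,-74,216,0,0,0,0],[0,-92,270,0,0,0,0],[0,-110,324,0,0,0,0],[0,-129,378,0,0,0,0],[0,-147,432,0,0,0,0],[0,-166,486,0,0,0,0],[0,-184,539,0,0,0,0]])

```text
t: 26.95
ee_pos: [0.5695, 0.2914, 0.1988]
ee_rot: [[-0.979, -0.203, -0.001], [-0.203, 0.979, -0.001], [0.002, -0.001, -1.0]]
contact_force: [0.7, -0.1, 0.8]
gripper_width: 0.0873
gripper_force: 0.0
```

Emit:
send_rows(moves=[[0,0,0,0,0,0,0],[0,0,0,0,0,0,0],[0,0,0,0,0,0,0],[0,0,0,0,0,0,0],[0,0,0,0,0,0,0],[0,0,0,0,0,0,0],[0,0,0,0,0,0,0],[0,0,0,0,0,0,0],[0,0,0,0,0,0,0],[0,0,0,0,0,0,0]])

```text
t: 28.2
ee_pos: [0.5697, 0.2897, 0.2001]
ee_rot: [[-0.979, -0.202, -0.0], [-0.202, 0.979, -0.0], [0.0, -0.0, -1.0]]
contact_force: [0.2, -0.2, 0.1]
gripper_width: 0.0877
gripper_force: 0.0
```

```bash
sed -i 's/^go.*/go(.5691,.2898,.0695)/' m2.py; python3 m2.py w7.png
```

```text
28.2 [0.5697 0.2897 0.2001] [[-0.979, -0.202, -0.0], [-0.202, 0.979, -0.0], [0.0, -0.0, -1.0]]
[ 352    0   62   49 2521] centre mm [421.2 306.6] 22.0 z 0.1124 [44 42 41]
[ 320   87   56   57 2487] centre mm [494.8 298.1] 21.9 z 0.1125 [ 83 131  99]
[ 294  177   50   50 1988] centre mm [569.9 290.4] 21.9 z 0.1122 [220  57  49]
shift [  0.7   0.2 130.6] turn [-0.  0. -0.]
```

Emit:
send_rows(moves=[[0,0,0,40,0,0,0],[0,0,0,80,0,0,0],[0,0,0,115,0,0,0],[0,0,0,130,0,0,0],[1,0,0,130,0,0,0],[1,0,0,130,0,0,0],[1,0,0,130,0,0,0],[1,0,0,130,0,0,0],[1,0,0,130,0,0,0],[1,0,0,130,0,0,0]], squeeze=25)

```text
t: 29.5
ee_pos: [0.57, 0.2898, 0.0706]
ee_rot: [[-0.979, -0.202, 0.001], [-0.202, 0.979, 0.0], [-0.001, 0.0, -1.0]]
contact_force: [0.0, -0.7, 3.8]
gripper_width: 0.0433
gripper_force: 25.0
```

```bash
python3 -c "
from h import *
s=readout.state();print(s['t'],s['ee_pos'],s['gripper_width'],s['gripper_force'])
go(.6001,-.0584,.2)"
```

```text
29.5 [0.56997998 0.28980916 0.07063332] 0.043262273629901926 25.000359594851034
shift [  40.9 -347.1 -129.5] turn [ 0.     0.001 -0.   ]
```

Emit:
send_rows(moves=[[1,0,0,-20,0,0,0],[1,0,0,-60,0,0,0],[1,0,0,-105,0,0,0],[1,3,-20,-130,0,0,0],[1,9,-75,-130,0,0,0],[1,15,-130,-130,0,0,0],[1,22,-185,-130,0,0,0],[1,28,-240,-130,0,0,0],[1,34,-295,-130,0,0,0],[1,40,-340,-130,0,0,0]])

```text
t: 30.75
ee_pos: [0.5989, -0.0534, 0.1996]
ee_rot: [[-0.979, -0.202, -0.001], [-0.202, 0.979, 0.0], [0.001, 0.0, -1.0]]
contact_force: [0.6, 0.2, -2.4]
gripper_width: 0.0431
gripper_force: 25.0
```

Emit:
send_rows(moves=[[1,0.5,-7,0,0,0,0],[1,0.5,-7,30,0,0,0],[1,0.5,-7,70,0,0,0],[1,0.5,-7,100,0,0,0],[1,0.5,-7,118,0,0,0],[1,0.5,-7,127,0,0,0],[1,0.5,-7,131,0,0,0],[1,0.5,-7,131,0,0,0],[0,0.5,-7,131,0,0,0],[0,0.5,-7,131,0,0,0]])

```text
t: 32.0
ee_pos: [0.601, -0.0583, 0.0701]
ee_rot: [[-0.979, -0.203, 0.002], [-0.203, 0.979, 0.0], [-0.002, -0.0, -1.0]]
contact_force: [0.9, -0.5, -0.3]
gripper_width: 0.0581
gripper_force: 0.0
```

```bash
python3 -c "
from h import *
s=readout.state();print(s['t'],s['ee_pos'],s['gripper_width'],s['gripper_force'])
go(.4948,.2979,.2)"
```

```text
32.0 [ 0.60098468 -0.05827326  0.0700567 ] 0.05813069996800321 0.0
shift [  31.6  370.3 -130.1] turn [-0.     0.002 -0.   ]
```

Red is back on its disc; now green.

Emit:
send_rows(moves=[[0,0,0,0,0,0,0],[0,0,0,-20,0,0,0],[0,0,0,-70,0,0,0],[0,0,10,-120,0,0,0],[0,5,60,-130,0,0,0],[0,10,115,-130,0,0,0],[0,15,170,-130,0,0,0],[0,20,225,-130,0,0,0],[0,25,280,-130,0,0,0],[0,29,335,-130,0,0,0]])

```text
t: 33.25
ee_pos: [0.5034, 0.2656, 0.1996]
ee_rot: [[-0.979, -0.203, 0.001], [-0.203, 0.979, 0.001], [-0.001, 0.0, -1.0]]
contact_force: [0.9, 0.1, 0.0]
gripper_width: 0.0874
gripper_force: 0.0
```

Emit:
send_rows(moves=[[0,3,35,0,0,0,0],[0,3,35,0,0,0,0],[0,3,35,40,0,0,0],[0,3,35,80,0,0,0],[0,3,35,115,0,0,0],[0,3,35,130,0,0,0],[1,3,35,130,0,0,0],[1,3,35,130,0,0,0],[1,3,35,130,0,0,0],[1,3,35,130,0,0,0]])

```text
t: 34.5
ee_pos: [0.4944, 0.2979, 0.07]
ee_rot: [[-0.979, -0.202, 0.001], [-0.202, 0.979, 0.001], [-0.001, 0.001, -1.0]]
contact_force: [-0.8, -0.5, -0.0]
gripper_width: 0.0533
gripper_force: 0.0
```

```bash
python3 -c "
from h import *
s=readout.state();print(s['t'],s['ee_pos'],s['gripper_width'],s['gripper_force'])
go(.5796,.0507,.2)"
```

```text
34.5 [0.49441078 0.29788571 0.07002686] 0.053337493114285234 0.0
shift [ -33.5 -259.2 -130.2] turn [ 0.001  0.001 -0.   ]
```

Emit:
send_rows(moves=[[1,0,0,0,0,0,0],[1,0,0,0,0,0,0],[1,0,0,-20,0,0,0],[1,0,0,-60,0,0,0],[1,0,0,-105,0,0,0],[1,-3,-20,-130,0,0,0],[1,-9,-70,-130,0,0,0],[1,-15,-120,-130,0,0,0],[1,-22,-170,-130,0,0,0],[1,-28,-215,-130,0,0,0]])

```text
t: 35.75
ee_pos: [0.565, 0.091, 0.1988]
ee_rot: [[-0.979, -0.202, -0.001], [-0.202, 0.979, -0.0], [0.001, 0.0, -1.0]]
contact_force: [0.6, -0.1, -1.2]
gripper_width: 0.0435
gripper_force: 25.0
```

Emit:
send_rows(moves=[[1,-5,-38,0,0,0,0],[1,-5,-44,0,0,0,0],[1,-5,-44,30,0,0,0],[1,-5,-44,70,0,0,0],[1,-5,-44,100,0,0,0],[1,-5,-44,120,0,0,0],[1,-5,-44,128,0,0,0],[1,-5,-44,131,0,0,0],[1,-5,-44,131,0,0,0],[0,-5,-44,131,0,0,0]])

```text
t: 37.0
ee_pos: [0.5795, 0.0508, 0.0692]
ee_rot: [[-0.979, -0.203, 0.002], [-0.203, 0.979, 0.001], [-0.002, 0.0, -1.0]]
contact_force: [-0.6, 0.4, 0.7]
gripper_width: 0.0492
gripper_force: 0.0
```

```bash
python3 -c "
from h import *
s=readout.state();print(s['t'],s['ee_pos'],s['gripper_width'],s['gripper_force'])
go(.4205,.3059,.2)"
```

```text
37.0 [0.57953987 0.05083577 0.06916598] 0.04922087680789021 0.0
shift [ 103.8  282.  -131. ] turn [0.    0.002 0.   ]
```

Emit:
send_rows(moves=[[0,0,0,0,0,0,0],[0,0,0,0,0,0,0],[0,0,0,0,0,0,0],[0,0,0,-20,0,0,0],[0,0,0,-70,0,0,0],[0,0,0,-115,0,0,0],[0,15,40,-131,0,0,0],[0,33,90,-131,0,0,0],[0,51,140,-131,0,0,0],[0,70,190,-131,0,0,0]])

```text
t: 38.25
ee_pos: [0.4709, 0.2237, 0.1994]
ee_rot: [[-0.979, -0.202, 0.0], [-0.202, 0.979, 0.0], [-0.001, 0.0, -1.0]]
contact_force: [0.1, 0.8, 0.0]
gripper_width: 0.0875
gripper_force: 0.0
```

Emit:
send_rows(moves=[[0,18,50,0,0,0,0],[0,34,92,0,0,0,0],[0,34,92,0,0,0,0],[0,34,92,40,0,0,0],[0,34,92,80,0,0,0],[0,34,92,115,0,0,0],[0,34,92,131,0,0,0],[1,34,92,131,0,0,0],[1,34,92,131,0,0,0],[1,34,92,131,0,0,0]])

```text
t: 39.5
ee_pos: [0.4204, 0.3061, 0.0692]
ee_rot: [[-0.979, -0.202, 0.001], [-0.202, 0.979, 0.002], [-0.001, 0.001, -1.0]]
contact_force: [-0.5, 1.1, -0.0]
gripper_width: 0.0634
gripper_force: 0.0
```

```bash
python3 -c "
from h import *
s=readout.state();print(s['t'],s['ee_pos'],s['gripper_width'],s['gripper_force'])
go(.5391,-.0158,.2)"
```

```text
39.5 [0.42044148 0.30612121 0.06915366] 0.06342660259962916 0.0
shift [ -51.2 -339.1 -131.2] turn [ 0.001  0.001 -0.   ]
```

Emit:
send_rows(moves=[[1,0,0,0,0,0,0],[1,0,0,0,0,0,0],[1,0,0,0,0,0,0],[1,0,0,-20,0,0,0],[1,0,0,-60,0,0,0],[1,0,0,-105,0,0,0],[1,-3,-20,-131,0,0,0],[1,-11,-70,-131,0,0,0],[1,-18,-120,-131,0,0,0],[1,-26,-170,-131,0,0,0]])

```text
t: 40.75
ee_pos: [0.4797, 0.143, 0.199]
ee_rot: [[-0.979, -0.203, -0.0], [-0.203, 0.979, 0.0], [0.0, 0.0, -1.0]]
contact_force: [0.9, -0.5, -2.6]
gripper_width: 0.044
gripper_force: 25.0
```

Emit:
send_rows(moves=[[1,-7,-50,0,0,0,0],[1,-15,-100,0,0,0,0],[1,-22,-150,0,0,0,0],[1,-25,-169,0,0,0,0],[1,-25,-169,20,0,0,0],[1,-25,-169,60,0,0,0],[1,-25,-169,90,0,0,0],[1,-25,-169,110,0,0,0],[1,-25,-169,115,0,0,0],[1,-25,-169,115,0,0,0]])

```text
t: 42.0
ee_pos: [0.5385, -0.016, 0.0842]
ee_rot: [[-0.979, -0.203, -0.0], [-0.203, 0.979, -0.0], [0.0, -0.0, -1.0]]
contact_force: [-0.3, 0.3, -1.6]
gripper_width: 0.0437
gripper_force: 25.0
```

```bash
python3 -c "
from h import *
s=readout.state();print(s['t'],s['ee_pos'],s['gripper_width'],s['gripper_force'])
go(.5391,-.0158,.0675)"
```

```text
42.0 [ 0.53849749 -0.0159701   0.084184  ] 0.043651135003103754 24.99981107743224
shift [-0.6  0.  16.7] turn [-0. -0. -0.]
```

Emit:
send_rows(moves=[[1,0,0,8,0,0,0],[1,0,0,14,0,0,0],[1,0,0,17,0,0,0],[1,0,0,17,0,0,0],[1,0,0,17,0,0,0],[0,0,0,17,0,0,0],[0,0,0,17,0,0,0],[0,0,0,17,0,0,0],[0,0,0,17,0,0,0],[0,0,0,17,0,0,0]])

```text
t: 43.25
ee_pos: [0.5385, -0.016, 0.0671]
ee_rot: [[-0.979, -0.202, 0.0], [-0.202, 0.979, -0.0], [-0.0, -0.0, -1.0]]
contact_force: [0.0, -0.2, 0.3]
gripper_width: 0.0857
gripper_force: 0.0
```

Emit:
send_rows(moves=[[0,0,0,0,0,0,0],[0,0,0,-20,0,0,0],[0,0,0,-60,0,0,0],[0,0,0,-110,0,0,0],[0,40,0,-160,0,0,0],[0,70,0,-180,0,0,0],[0,70,0,-180,0,0,0],[0,70,0,-180,0,0,0],[0,70,0,-180,0,0,0],[0,70,0,-180,0,0,0]])

```text
t: 44.5
ee_pos: [0.4701, -0.0301, 0.2461]
ee_rot: [[-0.979, -0.202, -0.002], [-0.202, 0.979, -0.001], [0.002, -0.0, -1.0]]
contact_force: [0.3, -0.0, -0.8]
gripper_width: 0.0875
gripper_force: 0.0
```

```bash
sed -i 's/^go.*//' m2.py; python3 m2.py w8.png; python3 -c "
from h import *
cap('top','top4.png')"
```

```text
44.5 [ 0.4701 -0.0301  0.2461] [[-0.979, -0.202, -0.002], [-0.202, 0.979, -0.001], [0.002, -0.0, -1.0]]
[ 299  230   40   39 1207] centre mm [539.4 -14.8] 22.2 z 0.1101 [44 39 37]
```

View pics/w8.png

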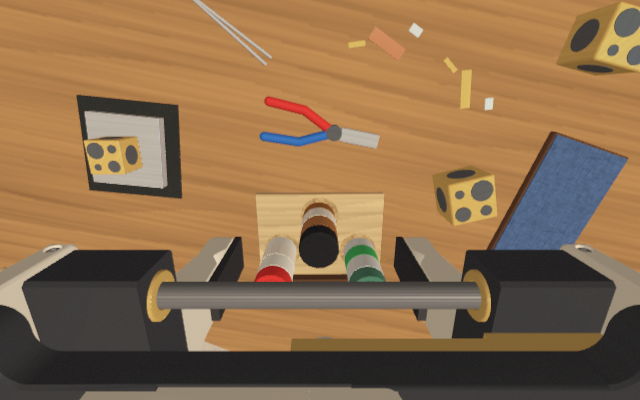

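All three jars stand on the stand (black at 319,247), the block is on the plate (112,155), and the pliers are undisturbed.

```bash
python3 -c "
from h import *
print(ticket.job_done())"
```

```text
the job is handed in; nothing more can be done
None
```

I handed the job in at about 44.5 s of the 141 s allowed, and no verdict came back. The block measured within 1 mm of the plate's centre. Black measured within about 1 mm of its start. Red and green were released at their pick-up poses to about 1 mm and look upright in the last picture. The pliers look undisturbed, and the bowl was not re-measured.

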